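# Dry-plunge a saw to its depth mark

## Task

Check the plunge of the cordless saw before its battery goes back in: with the fingertips, press its black front handle down until the yellow pointer on the depth scale stands at the red mark, without running past it, and keep it there for about two seconds. Then let the saw spring back up all the way and leave it standing where it is on its guide rail; do not lift or shove the saw, and leave the battery, glue bottle and offcut alone.

Things in the scene. Friction and masses are not known exactly. Their poses are not given: they have to be found in the camera images.
- saw: Plunge saw, no battery, 4.4 kg, standing loose on the rail. Origin: centre of its base plate's underside (160 x 345 mm), 43 mm above the table. x to the blade side (away from the robot), y to the saw's front, z up. Grey blade housing at x 75 to 98 mm, up to z 181 mm; blue motor; black main handle above it (y -130 to 37, x -40 to -10, top z 200 mm). Plate, housing and scale stay still in a plunge.
- front_handle: Black rubber front handle, a bar 84 mm (saw x) x 44 mm (saw y) x 28 mm high, edges rounded 7 mm, open from above. Origin: centre of its flat top, in the saw frame at (-20, 105, 155) mm when up. It swings down about the plunge hinge with motor and blade. Takes about 5 N at the start (3 to 7) and 10 N more per 0.25 rad; always springs back up. The plunge lock is off.
- front_handle_top (a point): Centre of the flat top of the front handle, the place to press; same axes as the saw when up.
- plunge_hinge (a point): Point on the plunge hinge line (parallel to the saw's x axis), at the rear of the saw, in the saw frame at (-20, -150, 85) mm: 255 mm behind and 70 mm below the handle top's centre. Same axes as the saw.
- saw_unit (a joint): Plunge angle of the motor, blade and front handle about the hinge: 0 = fully up (start), grows as the handle goes down, stop at 0.27 rad.
- depth_mark (a joint): Angle about the same hinge at which the red mark is set on the scale: the pointer stands at the mark when saw_unit has the same value. Set between 0.07 and 0.23 rad at the start; the robot need not touch it.
- pointer_tip (a point): Tip of the yellow pointer, which moves down with the plunging unit along the black depth scale (an upright arc of radius 270 mm about the hinge, at the front end of the saw's blade side, facing away from the robot). White ticks every 9 mm along the arc (0.033 rad).
- mark_tip (a point): Tip of the red mark clipped on the scale, 19 to 62 mm along the arc below the pointer's resting place. Pointer tip and mark tip meet point to point when the plunge is right. z is close to the direction along the scale, upwards.
- board: Pine board 240 x 500 x 38 mm, fixed on the table, origin at the centre of its underside, y along its length, x to its far edge. On it lies an aluminium guide rail 186 x 560 x 5 mm, flush with the far edge, fixed.
- battery: Black battery pack with a blue band, 112 x 74 x 62 mm, 0.6 kg, on the table; origin at the centre of its underside. Leave alone.
- glue: Yellow glue bottle with a red nozzle, 60 mm across, 151 mm high, upright on the table; origin at the centre of its underside. Leave alone.
- offcut: Pine offcut 85 x 60 x 38 mm on the table; origin at the centre of its underside. Leave alone.

How it is judged:
By the outcome, as a careful person would: the job done as asked, in the order asked, and still so for the second after the job is handed in, with the robot touching nothing.
It also fails if it takes over 42 s, if anything falls off the work surface, if the arm or the gripper's body presses on something with over 40 N, if the wrist force passes 120 N, or if a joint passes its speed limit or range.

## Robot

A 6-joint arm with a two-finger parallel gripper is mounted at the origin on the work surface. World frame = base frame: x ahead of the robot, y to its left, z up, the work surface at z = 0. Lengths are in m, angles in rad, forces in N, time in s.
With the tool pointing down it reaches from about 0.35 to 0.925 m from the base axis. Payload 6.4 kg.
Tool frame: the origin (TCP) lies between the finger pads; the fingertips stand 19 mm ahead of it and the grasp point (between the pads) is the TCP; y points along the fingers, x is the direction in which the jaws open and shut, and the axes are right-handed (so a half turn about y gives the same grasp; the last joint's range is limited). The gripper opens to 94 mm and grips with 3 to 60 N. Pads are 16 mm wide; open, the fingers measure 119 mm over their backs; the gripper's body (75 mm by 177 mm) begins 78 mm behind the grasp point.
Start: joints at [1.029, 0.245, 1.558, -0, 1.339, -0.174], TCP at [0.234, 0.607, 0.224] pointing down, gripper open.
Joint ranges: [-3.13, 3.13], [-1.02, 2.26], [0.13, 2.54], [-0.95, 4.09], [0.21, 2.88], [-2.74, 2.74]. Speed limits (rad/s): [2.57, 2.57, 3.14, 3.14, 3.14, 3.14].

## Interface

Orientations are given as [roll, pitch, yaw] about the fixed x, y, z axes, in that order (R = Rz(yaw) Ry(pitch) Rx(roll)).
In Python, from workcell import r gives the robot as it stands.
- The arm moves only by the tool send_rows, never from a script. Its argument "plan" is a list of rows, each an object with "gripper": the closure, from -1 (fully open) to 1 (shut); "translation": the shift along the tool's x, y, z in cm, a list of three; "dr": the turn, a rotation vector about the tool's x, y, z in rad, a list of three. In form: [{"gripper": gripper, "translation": [dx, dy, dz], "dr": [ax, ay, az]}, ...]. A call has exactly 10 rows; each row is the pose to reach, as a shift and turn from the pose measured when the call began, along the tool's axes at that moment; what a row does not reach only later rows make up. A row lasts 1/10 s, in which the tool goes at most 50 mm and 8.59 degrees, less where a joint would pass 70% of its speed; a pose out of reach is approached as far as the arm can. A call with a gripper value outside its range is refused whole. The fingers move at their own pace and stop on an object; the grip force is fixed at half the most. Time passes only in rows, so rows that repeat a pose let the fingers close, or fill a call up. It gives the time, the measured TCP pose, the force and the opening at its end, in the units of the state.
- r.state(): the state, without advancing time (a new reading comes with each control period).
- r.grab_frame(name): name is "scene" or "top" or "wrist"; returns a dict with "image" (420x560x3 uint8, red, green, blue), "camera_matrix" (3x3 intrinsics, pixels), "pose" (4x4, takes a point from camera to world coordinates). Camera axes: x right, y up, looking along -z (the intrinsics and any distortion apply to the point x, -y, -z); pixel columns grow to the right and rows downward; lengths in m; the calibration is good to about 2 mm. A picture is of the moment at which its call begins. There is no depth.
- r.close_job(): hands the job in, once; it reports no verdict.
The state is a dict: "t": time; "joints": joint angles; "qd": joint speeds; "effort": joint torques, N m; "tool_pos": TCP position; "orientation": TCP orientation; "wrist_force": force on the tool from outside, world axes, zero at the start; "ft_torque": the same for the moment, N m; "opening": finger opening in m.
Only numpy, scipy, OpenCV 4.12 (cv2) and the standard library are available. Lean on these libraries where they do the work, as an engineer would, in place of code of your own. Each camera call takes 0.05 s, during which the arm holds its last target.

## Working session

There is one attempt and no reset: what is moved stays moved. The work goes in short steps, Python scripts to look and compute and a tool call to move; the robot and the scene stay as the last step left them, time stands still between calls to the robot, and variables do not carry over. Pictures are saved under pics/ and viewed, and the job is handed in when it is done.

Besides the shell and the picture viewer there is one more tool, called after ">>>" in YAML: its name, and indented under it one key for each argument. send_rows: Moves the arm, as the interface text tells. Its arguments: {"type":"object","properties":{"plan":{"type":"array","items":{"type":"object","properties":{"gripper":{"type":"number"},"translation":{"type":"array","items":{"type":"number"}},"dr":{"type":"array","items":{"type":"number"}}}}}},"required":["plan"]}

```bash
mkdir -p pics; ls
cat > h.py <<'E'
import numpy as np, cv2
from workcell import r
from scipy.spatial.transform import Rotation as R
def save(n,f): cv2.imwrite(f'pics/{n}.png',f['image'][:,:,::-1])
E
python3 - <<'E'
from h import *
print(r.state())
for c in ['scene','top','wrist']:
    f=r.grab_frame(c); save(c+'0',f); np.savez(f'pics/{c}0.npz',**f); print(c,f['camera_matrix'].round(1).tolist(),f['pose'].round(3).tolist(),[k for k in f])
E
```

```text
pics
{'t': 0.0, 'joints': array([ 1.02886579e+00,  2.45797584e-01,  1.55897627e+00, -3.07985259e-06,
        1.33873112e+00, -1.74095737e-01]), 'qd': array([ 8.88408089e-05, -7.91037122e-04,  5.00877085e-04, -2.36146134e-03,
        1.98083298e-03,  1.19945996e-03]), 'effort': array([ 2.68455551e-04, -4.15835524e+01, -3.14602196e+01,  6.85645826e-02,
        3.32407176e-02, -1.21332346e-04]), 'tool_pos': array([0.23343635, 0.60603541, 0.22337618]), 'orientation': array([-1.57046803,  0.00188392,  1.20296255]), 'wrist_force': array([0.3323348 , 0.6374441 , 0.68286456]), 'ft_torque': array([-0.02789438,  0.00404102,  0.04239358]), 'opening': 0.0943777374454049}
scene [[393.7, 0.0, 281.9], [0.0, 393.7, 212.8], [0.0, 0.0, 1.0]] [[0.756, -0.4, 0.518, 1.048], [0.654, 0.474, -0.59, -0.539], [-0.009, 0.785, 0.62, 0.721], [0.0, 0.0, 0.0, 1.0]] ['image', 'camera_matrix', 'pose']
top [[399.5, 0.0, 277.4], [0.0, 399.5, 206.6], [0.0, 0.0, 1.0]] [[-0.017, 0.987, -0.159, 0.396], [-0.999, -0.023, -0.031, 0.037], [-0.035, 0.158, 0.987, 1.115], [0.0, 0.0, 0.0, 1.0]] ['image', 'camera_matrix', 'pose']
wrist [[333.1, 0.0, 278.6], [0.0, 333.1, 213.2], [0.0, 0.0, 1.0]] [[0.36, -0.903, -0.235, 0.165], [0.933, 0.348, 0.092, 0.633], [-0.001, -0.253, 0.968, 0.384], [0.0, 0.0, 0.0, 1.0]] ['image', 'camera_matrix', 'pose']
```

View pics/scene0.png

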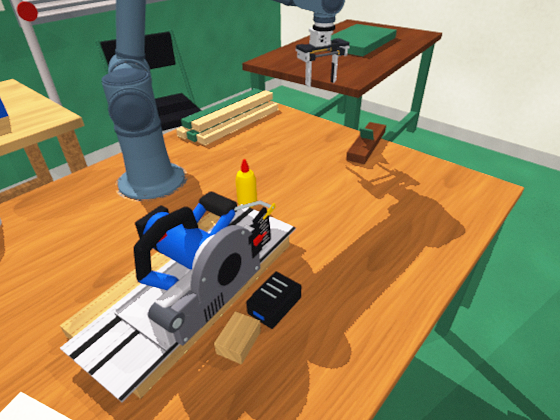

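View pics/top0.png

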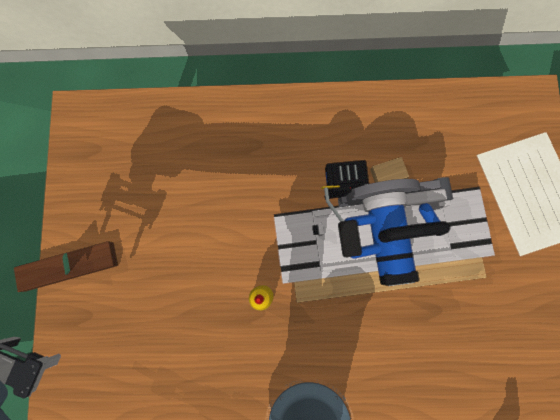

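View pics/wrist0.png

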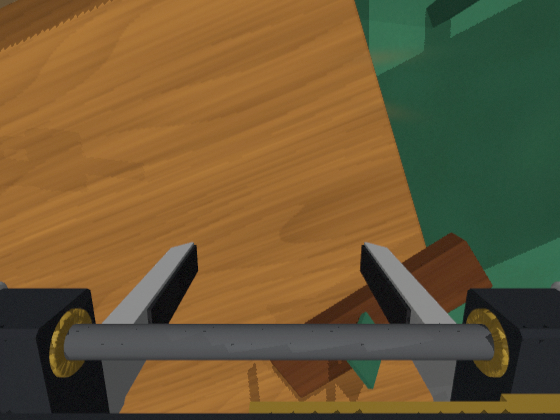

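The scene view shows the saw on its rail, with the black front handle near (217,203) and the scale with pointer and mark near (262,230). In the top view the handle is near (350,238). I'll zoom in on both.

Run:
```python
from h import *
a=cv2.imread('pics/scene0.png')[180:290,190:320]; cv2.imwrite('pics/sc_z.png',cv2.resize(a,None,fx=6,fy=5.4,interpolation=cv2.INTER_CUBIC))
a=cv2.imread('pics/top0.png')[150:300,265:465]; cv2.imwrite('pics/top_z.png',cv2.resize(a,None,fx=4,fy=4,interpolation=cv2.INTER_CUBIC))
```

```text
(no output)
```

View pics/sc_z.png

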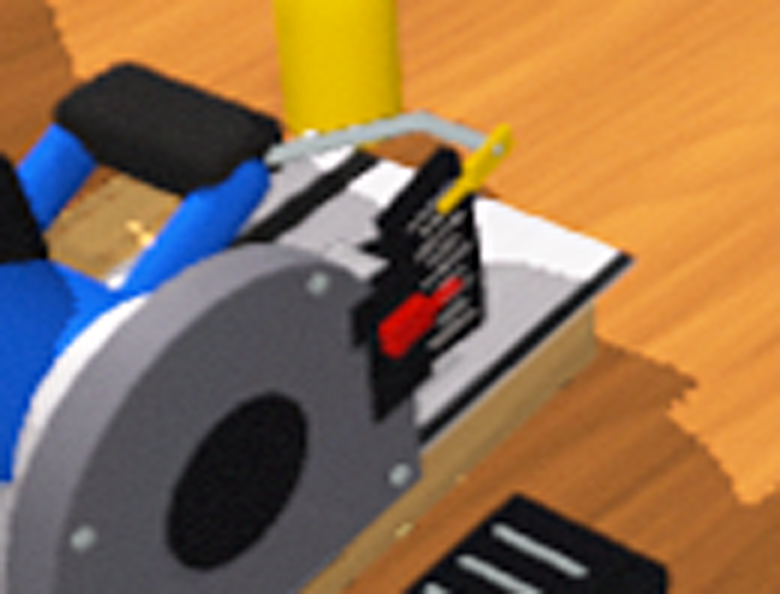

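View pics/top_z.png

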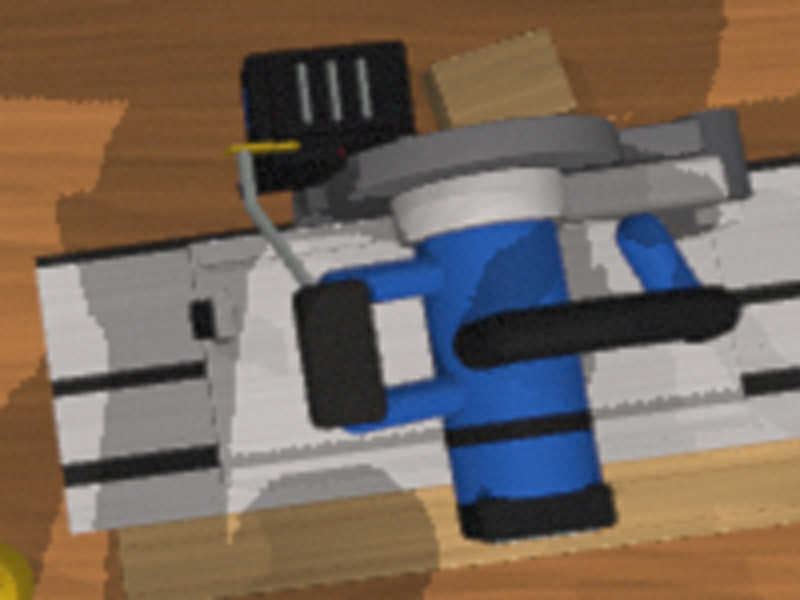

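```bash
cat >> h.py <<'E'
def ld(c):
    d=np.load(f'pics/{c}.npz'); return {k:d[k] for k in d}
def ray(f,px):
    K=f['camera_matrix'];T=f['pose']
    d=np.linalg.inv(K)@np.array([px[0],px[1],1.]); d=T[:3,:3]@(d*[1,-1,-1]); return T[:3,3],d/np.linalg.norm(d)
def onz(f,px,z):
    o,d=ray(f,px); return o+d*(z-o[2])/d[2]
def tri(f1,p1,f2,p2):
    o1,d1=ray(f1,p1);o2,d2=ray(f2,p2)
    s=np.linalg.lstsq(np.c_[d1,-d2],o2-o1,rcond=None)[0]
    a=o1+s[0]*d1;b=o2+s[1]*d2; return (a+b)/2,np.linalg.norm(a-b)
def proj(f,P):
    T=f['pose'];q=T[:3,:3].T@(np.asarray(P)-T[:3,3]);q=q*[1,-1,-1];u=f['camera_matrix']@q;return u[:2]/u[2]
E
python3 - <<'E'
from h import *
def blob(f,box):
    x0,y0,x1,y1=box; im=f['image'].astype(int)[y0:y1,x0:x1]
    m=((im.max(2)<65)).astype(np.uint8)
    n,l,s,c=cv2.connectedComponentsWithStats(m)
    for i in range(1,n):
        if s[i,4]>60: 
            pts=np.argwhere(l==i)[:,::-1].astype(np.float32); rr=cv2.minAreaRect(pts)
            print(s[i],(c[i]+[x0,y0]).round(1),np.array(rr[0])+[x0,y0],rr[1:])
            print((cv2.boxPoints(rr)+[x0,y0]).round(1).tolist())
T=ld('top0');S=ld('scene0')
print('top');blob(T,(330,210,366,262)); print('scene');blob(S,(190,185,240,222))
E
```

```text
top
[  9  10  22  37 649] [349.4 238. ] [349.41999817 237.93999863] ((35.921024322509766, 18.667619705200195), 81.8698959350586)
[[337.6, 221.5], [356.1, 218.8], [361.2, 254.4], [342.7, 257.0]]
scene
[  9   7  38  25 541] [216.8 203.6] [217.08620834 204.46551895] ((35.977962493896484, 18.908126831054688), 23.198591232299805)
[[196.8, 206.1], [204.3, 188.7], [237.3, 202.9], [229.9, 220.2]]
```

Run:
```python
from h import *
a=cv2.imread('pics/scene0.png')[185:250,190:285]; cv2.imwrite('pics/sc_z2.png',cv2.resize(a,None,fx=8,fy=8,interpolation=cv2.INTER_NEAREST))
a=cv2.imread('pics/top0.png')[175:265,315:400]; cv2.imwrite('pics/top_z2.png',cv2.resize(a,None,fx=6,fy=6,interpolation=cv2.INTER_NEAREST))
```

```text
(no output)
```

View pics/sc_z2.png

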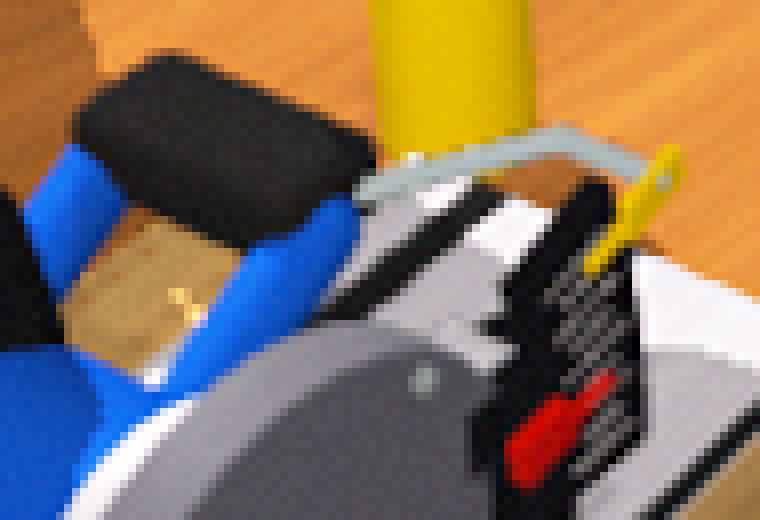

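View pics/top_z2.png

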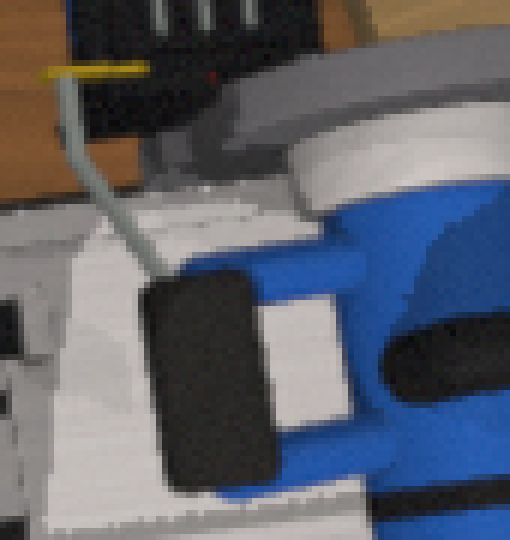

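Run:
```python
from h import *
T=ld('top0');S=ld('scene0')
print('tri body centre',tri(T,(349.4,238.0),S,(217.0,203.9)))
print('at z .184',onz(T,(349.4,238),.184), 'scene', onz(S,(217,203.9),.184))
# handle long axis from top box
a=onz(T,((337.6+356.1)/2,(221.5+218.8)/2),.184);b=onz(T,((361.2+342.7)/2,(254.4+257)/2),.184)
v=a-b;print('handle x-axis yaw',np.arctan2(v[1],v[0]),np.linalg.norm(v))
# rail edge fits: black strips/edge in top: far edge & near edge of white rail
g=T['image'].astype(int); 
w=((g.min(2)>120)&(g.max(2)-g.min(2)<30)).astype(np.uint8)
for xs in (range(282,312),):
    pt=[];pb=[]
    for x in xs:
        ys=np.nonzero(w[200:290,x])[0]+200
        pt.append(ys.min());pb.append(ys.max())
    for y in (pt,pb):
        p=np.polyfit(list(xs),y,1);A=onz(T,(282,np.polyval(p,282)),.043);B=onz(T,(311,np.polyval(p,311)),.043);d=A-B;print(y[::6],'yaw of saw y', np.arctan2(d[1],d[0])-np.pi/2,A)
print('pointer/mark', onz(T,(0,0),0)[:0])
```

```text
tri body centre (array([ 0.4677388 , -0.09933651,  0.18537949]), np.float64(0.0017086954336260134))
at z .184 [ 0.46838693 -0.09887452  0.184     ] scene [ 0.46563986 -0.09881742  0.184     ]
handle x-axis yaw 0.09619300585857908 0.08298230811776204
[np.int64(216), np.int64(216), np.int64(215), np.int64(214), np.int64(213)] yaw of saw y 0.1032742100541808 [0.5418141  0.05926146 0.043     ]
[np.int64(278), np.int64(281), np.int64(281), np.int64(280), np.int64(279)] yaw of saw y 0.09099833943299851 [0.36762391 0.06263254 0.043     ]
pointer/mark []
```

```bash
cat >> h.py <<'E'
yaw=0.098
Rs=R.from_euler('z',yaw).as_matrix()
H=np.array([.468,-.0985,.198]); O=H-Rs@np.array([-.020,.105,.155])
def insaw(P): return Rs.T@(P-O)
def plane(f,px,xs):  # intersect with saw x=xs
    o,d=ray(f,px);o=Rs.T@(o-O);d=Rs.T@d;return o+d*(xs-o[0])/d[0]
def ang(p): # depression angle, radius about hinge
    y=p[1]+.150;z=p[2]-.085;return np.arctan2(z,y),np.hypot(y,z)
E
python3 - <<'E'
from h import *
T=ld('top0');S=ld('scene0')
p,e=tri(T,(340,186.6),S,(264.0,218.7));p=insaw(p);print('O',O,'pointer in saw',p,e,ang(p))
for xs in (.095,.1,.105,.11,.115):
    a=plane(S,(264,218.7),xs);b=plane(S,(266.5,232.3),xs);print(xs,a.round(4),ang(a),b.round(4),ang(b),ang(a)[0]-ang(b)[0])
E
```

```text
O [ 0.49817757 -0.20103933  0.043     ] pointer in saw [0.10351487 0.11219461 0.15063035] 0.00509843138440556 (np.float64(0.2452718843953961), np.float64(0.2702838454714827))
0.095 [0.095  0.1267 0.1373] (np.float64(0.1867980726755864), np.float64(0.2816354099259727)) [0.095  0.1333 0.0933] (np.float64(0.02928429135241295), np.float64(0.28344618643833697)) 0.15751378132317345
0.1 [0.1    0.1206 0.1438] (np.float64(0.2138280928099613), np.float64(0.2768749434511896)) [0.1    0.1271 0.1003] (np.float64(0.055069169193388216), np.float64(0.2775000389704551)) 0.15875892361657307
0.105 [0.105  0.1144 0.1502] (np.float64(0.2417825963257447), np.float64(0.2723237525742388)) [0.105  0.1208 0.1072] (np.float64(0.08196445387624772), np.float64(0.2717463911000225)) 0.159818142449497
0.11 [0.11   0.1082 0.1567] (np.float64(0.2706638879489823), np.float64(0.2679924995950786)) [0.11   0.1146 0.1142] (np.float64(0.11000196093388617), np.float64(0.26619772528758306)) 0.1606619270150961
0.115 [0.115  0.1021 0.1631] (np.float64(0.30046824845839387), np.float64(0.26389201424144737)) [0.115  0.1083 0.1212] (np.float64(0.13920907730642554), np.float64(0.26086712181836075)) 0.16125917115196833
```

The handle's top centre comes out at (0.468, -0.099, 0.198), yaw 0.098. The triangulated height (0.185 for the body centre) fits the stated 0.184. The pointer tip sits at radius 270 mm as stated, and the mark reads about 0.16 rad. Next I move above the handle with the fingers shut.

```bash
cat >> h.py <<'E'
def togo(pos,th=0.,yw=yaw):
    s=r.state();A=R.from_euler('xyz',s['orientation']);
    B=R.from_matrix(Rs)*R.from_euler('x',-th)*R.from_matrix(Rs.T)*R.from_euler('xyz',[-np.pi/2,0,yw])
    t=A.inv().apply(np.asarray(pos)-s['tool_pos'])*100
    return t.round(2),(A.inv()*B).as_rotvec().round(3)
def handle(th,c=0.,tip=.019):
    # TCP position for handle rotated by th, tips c above the flat top
    a=np.arctan2(.070,.255)-th;L=np.hypot(.070,.255)
    n=np.array([0,np.sin(th),np.cos(th)])
    p=np.array([-.020,-.150+L*np.cos(a),.085+L*np.sin(a)])+n*(tip+c)
    return O+Rs@p
E
python3 - <<'E'
from h import *
print(handle(0,.08)); print(togo([.351,.254,.30],0,.65)); print(togo(handle(0,.08)))
E
```

```text
[ 0.468  -0.0985  0.297 ]
(array([-28.65,  -7.6 , -23.63]), array([ 0.   ,  0.553, -0.001]))
(array([-57.33,  -7.27, -47.22]), array([ 1.000e-03,  1.105e+00, -1.000e-03]))
```

>>> send_rows:
  plan:
    - {"gripper":1,"translation":[-2,-1,-1.6],"dr":[0,0.04,0]}
    - {"gripper":1,"translation":[-5,-2.5,-4.2],"dr":[0,0.1,0]}
    - {"gripper":1,"translation":[-8.5,-4,-7],"dr":[0,0.17,0]}
    - {"gripper":1,"translation":[-12,-5.5,-9.9],"dr":[0,0.24,0]}
    - {"gripper":1,"translation":[-15.5,-7,-12.8],"dr":[0,0.31,0]}
    - {"gripper":1,"translation":[-19,-7.4,-15.7],"dr":[0,0.38,0]}
    - {"gripper":1,"translation":[-22.5,-7.4,-18.6],"dr":[0,0.45,0]}
    - {"gripper":1,"translation":[-26,-7.4,-21.4],"dr":[0,0.52,0]}
    - {"gripper":1,"translation":[-29.5,-7.4,-24.3],"dr":[0,0.59,0]}
    - {"gripper":1,"translation":[-33,-7.4,-27.2],"dr":[0,0.66,0]}

```text
t: 1.15
tool_pos: [0.3687, 0.1988, 0.2979]
orientation: [-1.572, 0.001, 0.541]
wrist_force: [0.2, 0.5, -0.1]
opening: 0.0173
```

Run:
```python
from h import *
s=r.state();print(s['t'],s['tool_pos'],s['orientation'],s['wrist_force'],s['opening']);print(togo(handle(0,.06)))
```

```text
1.15 [0.36866572 0.19884431 0.29791709] [-1.57162446e+00  9.30558048e-04  5.40585232e-01] [ 0.20662975  0.52665132 -0.05355474] 0.017305217073879057
(array([ -6.78,   2.12, -30.6 ]), array([ 0.001,  0.443, -0.001]))
```

>>> send_rows:
  plan:
    - {"gripper":1,"translation":[-0.8,0,-3.7],"dr":[0,0.055,0]}
    - {"gripper":1,"translation":[-1.6,0,-7.4],"dr":[0,0.11,0]}
    - {"gripper":1,"translation":[-2.5,0,-11.2],"dr":[0,0.165,0]}
    - {"gripper":1,"translation":[-3.4,0.2,-15],"dr":[0,0.22,0]}
    - {"gripper":1,"translation":[-4.2,0.5,-18.8],"dr":[0,0.28,0]}
    - {"gripper":1,"translation":[-5,0.9,-22.5],"dr":[0,0.33,0]}
    - {"gripper":1,"translation":[-5.7,1.3,-25.6],"dr":[0,0.38,0]}
    - {"gripper":1,"translation":[-6.3,1.7,-28.3],"dr":[0,0.42,0]}
    - {"gripper":1,"translation":[-6.7,2.1,-30],"dr":[0,0.44,0]}
    - {"gripper":1,"translation":[-6.8,2.1,-30.6],"dr":[0,0.443,0]}

```text
t: 2.15
tool_pos: [0.4677, -0.0995, 0.2763]
orientation: [-1.571, 0.002, 0.096]
wrist_force: [0.0, -0.3, -0.1]
opening: 0.0002
```

Run:
```python
from h import *
s=r.state();print(s['t'],s['tool_pos'],s['orientation'],s['wrist_force'],s['opening']);print(togo(handle(0,.005)))
f=r.grab_frame('scene');save('scene1',f);np.savez('pics/scene1.npz',**f)
cv2.imwrite('pics/s1z.png',cv2.resize(f['image'][100:280,150:330,::-1],None,fx=3.3,fy=3.3,interpolation=cv2.INTER_CUBIC))
f=r.grab_frame('wrist');save('wrist1',f);np.savez('pics/wrist1.npz',**f)
```

```text
2.15 [ 0.46765935 -0.09945489  0.27629062] [-1.57087594  0.0021174   0.09602795] [ 0.0120816  -0.28629927 -0.09168749] 0.00021461762429445558
(array([0.05, 5.43, 0.09]), array([ 0.   , -0.002, -0.002]))
```

View pics/s1z.png

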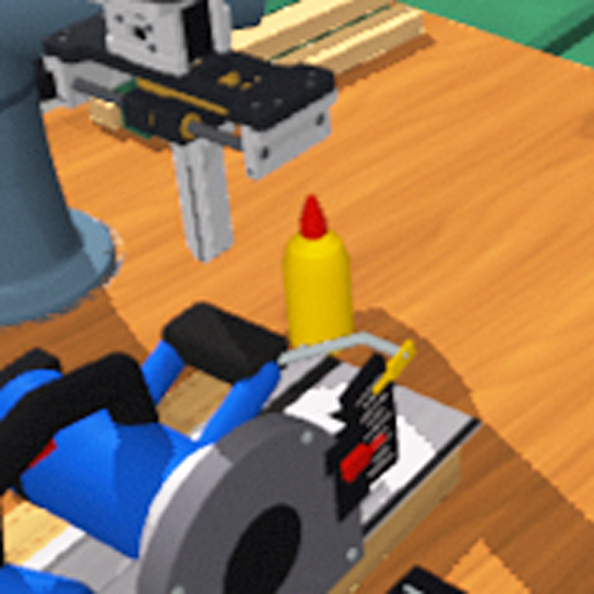

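View pics/wrist1.png

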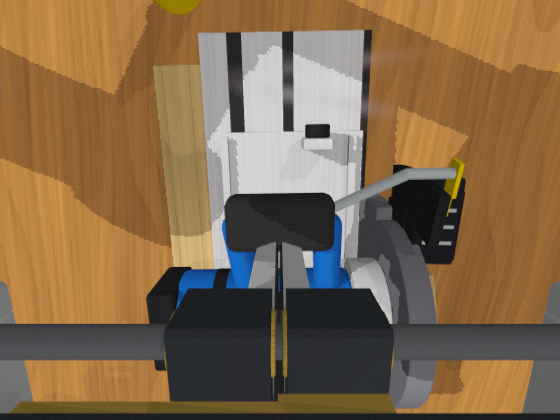

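The fingers stand shut above the handle and the scene camera still sees the scale. The wrist view has the handle at (280,220), directly below the fingers. I'll descend to about 4 mm above it.

>>> send_rows:
  plan:
    - {"gripper":1,"translation":[0,0.5,0],"dr":[0,0,0]}
    - {"gripper":1,"translation":[0,1.2,0],"dr":[0,0,0]}
    - {"gripper":1,"translation":[0,2,0.1],"dr":[0,0,0]}
    - {"gripper":1,"translation":[0,2.8,0.1],"dr":[0,0,0]}
    - {"gripper":1,"translation":[0,3.6,0.1],"dr":[0,0,0]}
    - {"gripper":1,"translation":[0,4.3,0.1],"dr":[0,0,0]}
    - {"gripper":1,"translation":[0,4.8,0.1],"dr":[0,0,0]}
    - {"gripper":1,"translation":[0,5.2,0.1],"dr":[0,0,0]}
    - {"gripper":1,"translation":[0,5.4,0.1],"dr":[0,0,0]}
    - {"gripper":1,"translation":[0,5.5,0.1],"dr":[0,0,0]}

```text
t: 3.25
tool_pos: [0.4677, -0.0976, 0.222]
orientation: [-1.571, 0.001, 0.098]
wrist_force: [0.1, -0.1, -0.1]
opening: 0.0003
```

Run:
```python
from h import *
s=r.state();print(s['t'],s['tool_pos'],s['orientation'],s['wrist_force'],s['opening'])
for th in (0,.02,.04,.06,.08,.1,.12,.14,.16): print(th,*togo(handle(th),th))
f=r.grab_frame('scene');save('scene2',f);np.savez('pics/scene2.npz',**f)
cv2.imwrite('pics/s2z.png',cv2.resize(f['image'][150:250,170:300,::-1],None,fx=6,fy=6,interpolation=cv2.INTER_CUBIC))
```

```text
3.25 [ 0.46769149 -0.09759251  0.22195436] [-1.57131724e+00  1.03602184e-03  9.75151491e-02] [ 0.07945516 -0.10490175 -0.11912768] 0.0003199258393641591
0 [ 0.02  0.5  -0.09] [ 0.001 -0.    -0.001]
0.02 [0.02 1.01 0.08] [-0.019 -0.    -0.001]
0.04 [0.02 1.52 0.24] [-0.039 -0.    -0.001]
0.06 [0.02 2.04 0.4 ] [-0.059 -0.    -0.001]
0.08 [0.02 2.56 0.54] [-0.079 -0.    -0.001]
0.1 [0.02 3.09 0.67] [-0.099 -0.    -0.001]
0.12 [0.03 3.61 0.79] [-0.119 -0.    -0.001]
0.14 [0.03 4.14 0.9 ] [-0.139 -0.    -0.001]
0.16 [0.03 4.67 1.  ] [-0.159 -0.    -0.001]
```

View pics/s2z.png

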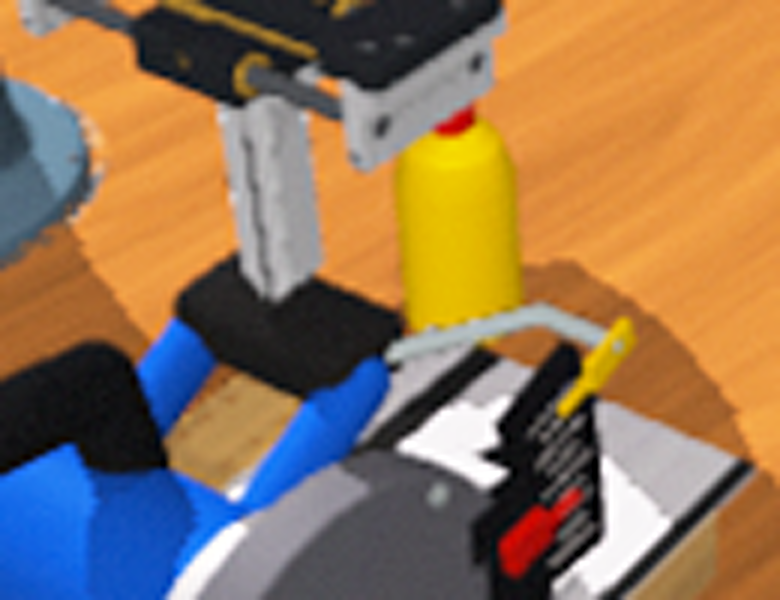

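The fingertips are about 4 mm above the handle's middle and the scale is clearly visible around (265,225). I'll press gently along the arc to about 0.06 rad.

>>> send_rows:
  plan:
    - {"gripper":1,"translation":[0,0.2,-0.05],"dr":[0,0,0]}
    - {"gripper":1,"translation":[0,0.4,-0.05],"dr":[0,0,0]}
    - {"gripper":1,"translation":[0,0.6,-0.05],"dr":[-0.005,0,0]}
    - {"gripper":1,"translation":[0,0.8,0],"dr":[-0.01,0,0]}
    - {"gripper":1,"translation":[0,1.0,0.08],"dr":[-0.02,0,0]}
    - {"gripper":1,"translation":[0,1.25,0.16],"dr":[-0.03,0,0]}
    - {"gripper":1,"translation":[0,1.5,0.24],"dr":[-0.04,0,0]}
    - {"gripper":1,"translation":[0,1.75,0.32],"dr":[-0.05,0,0]}
    - {"gripper":1,"translation":[0,2.0,0.4],"dr":[-0.06,0,0]}
    - {"gripper":1,"translation":[0,2.0,0.4],"dr":[-0.06,0,0]}

```text
t: 4.3
tool_pos: [0.4674, -0.0937, 0.2031]
orientation: [-1.633, 0.001, 0.098]
wrist_force: [-3.7, 0.3, 6.4]
opening: 0.0001
```

```bash
cat >> h.py <<'E'
def tcp_theta(s):
    # theta from tool position: fingertip point vs handle top plane
    from scipy.optimize import brentq
    A=R.from_euler('xyz',s['orientation']);tip=insaw(s['tool_pos']+A.apply([0,.019,0]))
    d=tip-np.array([-.02,-.15,.085])
    f=lambda th: (R.from_euler('x',th).apply(d))[2]-.070
    return brentq(f,-.1,.4)
def tips(f):
    im=f['image'].astype(float); x0,y0,x1,y1=248,200,285,255
    s=im[y0:y1,x0:x1]; Rr,G,B=s[...,0],s[...,1],s[...,2]
    ym=((Rr>120)&(G>0.7*Rr)&(B<0.45*G)); rm=((Rr>90)&(G<0.4*Rr)&(B<0.4*Rr))
    out={}
    for k,m in(('y',ym),('r',rm)):
        n,l,st,c=cv2.connectedComponentsWithStats(m.astype(np.uint8),connectivity=8)
        i=1+np.argmax(st[1:,4]);p=np.argwhere(l==i)[:,::-1]+[x0,y0];out[k]=p
    return out
E
python3 - <<'E'
from h import *
s=r.state();print(s['t'],s['tool_pos'],s['orientation'],s['wrist_force'],tcp_theta(s))
f=r.grab_frame('scene');save('scene3',f);np.savez('pics/scene3.npz',**f)
cv2.imwrite('pics/s3z.png',cv2.resize(f['image'][190:250,230:300,::-1],None,fx=10,fy=10,interpolation=cv2.INTER_NEAREST))
for n in ('scene0','scene2','scene3'):
    t=tips(ld(n))
    for k in t:
        p=t[k];print(n,k,len(p),p.mean(0).round(2),p.min(0),p.max(0))
E
```

```text
4.3 [ 0.46742247 -0.0936814   0.20307635] [-1.63266672e+00  8.88051888e-04  9.80852277e-02] [-3.65969512  0.33862936  6.43814329] 0.05402859256471994
scene0 y 63 [269.27 210.44] [263 203] [275 219]
scene0 r 85 [258.56 238.51] [253 231] [266 245]
scene2 y 68 [269.59 210.25] [263 203] [275 219]
scene2 r 85 [258.56 238.51] [253 231] [266 245]
scene3 y 66 [270.44 215.33] [264 208] [276 223]
scene3 r 84 [258.55 238.56] [253 231] [266 245]
```

View pics/s3z.png

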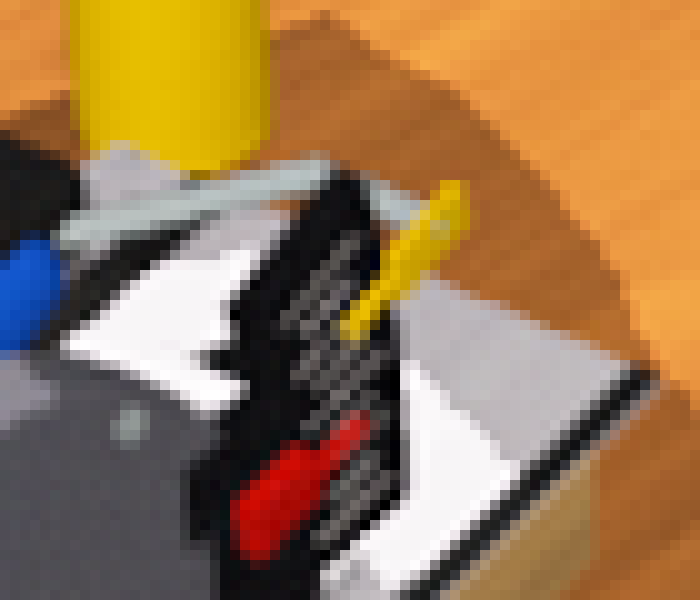

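The pointer tip has moved to about (264.5,223) and the mark tip is still at (266.5,232), so the plunge is about a third done. I'll now quantify the pointer and mark angles in the scale plane.

```bash
cat >> h.py <<'E'
def soft(f):
    # weighted narrow-part measurement: angles of coloured pixels in scale plane
    XS=.107; im=f['image'].astype(float); t=tips(f); o={}
    for k,p in t.items():
        P=np.array([plane(f,q,XS) for q in p]); y=P[:,1]+.15; z=P[:,2]-.085
        a=np.arctan2(z,y); rad=np.hypot(y,z); o[k]=(rad,a)
    return o
E
python3 - <<'E'
from h import *
for n in ('scene0','scene2','scene3'):
    o=soft(ld(n))
    for k,(rad,a) in o.items():
        print(n,k,'rad',rad.min().round(4),rad.max().round(4),'ang mean',a.mean().round(4))
        bins=np.arange(.25,.31,.005)
        print([ (round(b,3),int(((rad>=b)&(rad<b+.005)).sum()),a[(rad>=b)&(rad<b+.005)].mean().round(3)) for b in bins if ((rad>=b)&(rad<b+.005)).sum()])
E
```

```text
scene0 y rad 0.2677 0.3113 ang mean 0.2694
[(np.float64(0.265), 3, np.float64(0.271)), (np.float64(0.27), 4, np.float64(0.266)), (np.float64(0.275), 5, np.float64(0.267)), (np.float64(0.28), 5, np.float64(0.27)), (np.float64(0.285), 11, np.float64(0.271)), (np.float64(0.29), 9, np.float64(0.267)), (np.float64(0.295), 8, np.float64(0.267)), (np.float64(0.3), 7, np.float64(0.277)), (np.float64(0.305), 9, np.float64(0.268))]
scene0 r rad 0.2237 0.2685 ang mean 0.1145
[(np.float64(0.25), 6, np.float64(0.112)), (np.float64(0.255), 4, np.float64(0.108)), (np.float64(0.26), 6, np.float64(0.102)), (np.float64(0.265), 3, np.float64(0.101))]
scene2 y rad 0.2677 0.3128 ang mean 0.2678
[(np.float64(0.265), 3, np.float64(0.271)), (np.float64(0.27), 4, np.float64(0.266)), (np.float64(0.275), 5, np.float64(0.267)), (np.float64(0.28), 5, np.float64(0.27)), (np.float64(0.285), 11, np.float64(0.271)), (np.float64(0.29), 9, np.float64(0.267)), (np.float64(0.295), 10, np.float64(0.261)), (np.float64(0.3), 7, np.float64(0.277)), (np.float64(0.305), 9, np.float64(0.268))]
scene2 r rad 0.2237 0.2685 ang mean 0.1145
[(np.float64(0.25), 6, np.float64(0.112)), (np.float64(0.255), 4, np.float64(0.108)), (np.float64(0.26), 6, np.float64(0.102)), (np.float64(0.265), 3, np.float64(0.101))]
scene3 y rad 0.2673 0.3122 ang mean 0.2145
[(np.float64(0.265), 2, np.float64(0.218)), (np.float64(0.27), 7, np.float64(0.209)), (np.float64(0.275), 6, np.float64(0.217)), (np.float64(0.28), 7, np.float64(0.217)), (np.float64(0.285), 8, np.float64(0.216)), (np.float64(0.29), 8, np.float64(0.219)), (np.float64(0.295), 9, np.float64(0.213)), (np.float64(0.3), 6, np.float64(0.213)), (np.float64(0.305), 9, np.float64(0.218))]
scene3 r rad 0.2237 0.2685 ang mean 0.1142
[(np.float64(0.25), 6, np.float64(0.112)), (np.float64(0.255), 4, np.float64(0.108)), (np.float64(0.26), 6, np.float64(0.102)), (np.float64(0.265), 3, np.float64(0.101))]
```

The pointer angle from vision (0.0545 rad of plunge) agrees with the one from the fingers (0.054). The mark is at about 0.155 to 0.165. I'll go on to about 0.14.

Run:
```python
from h import *
for th in (.06,.08,.1,.12,.14,.15): print(th,*togo(handle(th),th))
rad,a=soft(ld('scene3'))['r']
bins=np.arange(.22,.27,.005)
print([ (round(b,3),int(((rad>=b)&(rad<b+.005)).sum()),a[(rad>=b)&(rad<b+.005)].mean().round(3)) for b in bins if ((rad>=b)&(rad<b+.005)).sum()])
```

```text
0.06 [0.01 0.16 0.02] [ 0.002 -0.    -0.001]
0.08 [0.01 0.68 0.19] [-0.018 -0.    -0.001]
0.1 [0.01 1.19 0.36] [-0.038 -0.    -0.001]
0.12 [0.01 1.71 0.51] [-0.058 -0.    -0.001]
0.14 [0.01 2.23 0.65] [-0.078 -0.    -0.001]
0.15 [0.01 2.49 0.72] [-0.088 -0.    -0.001]
[(np.float64(0.22), 3, np.float64(0.13)), (np.float64(0.225), 12, np.float64(0.125)), (np.float64(0.23), 13, np.float64(0.115)), (np.float64(0.235), 13, np.float64(0.117)), (np.float64(0.24), 11, np.float64(0.118)), (np.float64(0.245), 13, np.float64(0.106)), (np.float64(0.25), 6, np.float64(0.112)), (np.float64(0.255), 4, np.float64(0.108)), (np.float64(0.26), 6, np.float64(0.102)), (np.float64(0.265), 3, np.float64(0.101))]
```

>>> send_rows:
  plan:
    - {"gripper":1,"translation":[-0.03,0.3,0.07],"dr":[-0.003,0,0]}
    - {"gripper":1,"translation":[-0.05,0.6,0.16],"dr":[-0.013,0,0]}
    - {"gripper":1,"translation":[-0.05,0.9,0.26],"dr":[-0.025,0,0]}
    - {"gripper":1,"translation":[-0.05,1.2,0.36],"dr":[-0.038,0,0]}
    - {"gripper":1,"translation":[-0.05,1.5,0.45],"dr":[-0.05,0,0]}
    - {"gripper":1,"translation":[-0.05,1.75,0.52],"dr":[-0.06,0,0]}
    - {"gripper":1,"translation":[-0.05,1.95,0.58],"dr":[-0.067,0,0]}
    - {"gripper":1,"translation":[-0.05,2.1,0.62],"dr":[-0.073,0,0]}
    - {"gripper":1,"translation":[-0.05,2.2,0.64],"dr":[-0.077,0,0]}
    - {"gripper":1,"translation":[-0.05,2.2,0.64],"dr":[-0.077,0,0]}

```text
t: 5.35
tool_pos: [0.4669, -0.0887, 0.1826]
orientation: [-1.71, 0.0, 0.098]
wrist_force: [-4.2, 3.1, 10.9]
opening: 0.0005
```

```bash
cat > look.py <<'E'
from h import *
import sys
n=sys.argv[1]
s=r.state();print(s['t'],s['tool_pos'],s['orientation'],s['wrist_force'],'tcp theta',tcp_theta(s))
f=r.grab_frame('scene');save(n,f);np.savez(f'pics/{n}.npz',**f)
cv2.imwrite(f'pics/{n}z.png',cv2.resize(f['image'][205:255,240:290,::-1],None,fx=12,fy=12,interpolation=cv2.INTER_NEAREST))
o=soft(f);t=tips(f)
for k,(rad,a) in o.items(): print(k,len(rad),t[k].min(0),t[k].max(0),rad.min().round(4),'ang',a.mean().round(4),'near tip',a[(rad>.255)&(rad<.29)].mean().round(4))
for k,q in ((4,s),): print([ (th,togo(handle(th),th)) for th in map(float,sys.argv[2:])])
E
python3 look.py scene4 .145 .15 .155 .16
```

```text
5.35 [ 0.46687127 -0.08869794  0.18260561] [-1.71019789e+00  2.40693091e-04  9.81914743e-02] [-4.21987451  3.08555675 10.94361697] tcp theta 0.13203174883333924
y 60 [248 200] [256 207] 0.2516 ang 0.5281 near tip 0.5263
r 85 [253 231] [266 245] 0.2237 ang 0.1145 near tip 0.1035
[(0.145, (array([0.02, 0.33, 0.08]), array([-0.006,  0.   , -0.   ]))), (0.15, (array([0.02, 0.46, 0.13]), array([-0.011,  0.   , -0.   ]))), (0.155, (array([0.02, 0.59, 0.17]), array([-0.016,  0.   , -0.   ]))), (0.16, (array([0.02, 0.72, 0.21]), array([-0.021,  0.   , -0.   ])))]
```

View pics/scene4z.png

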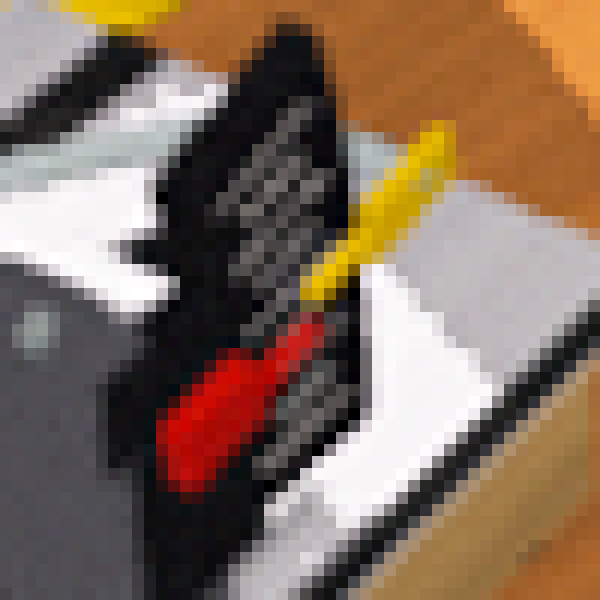

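```bash
sed -i 's/x0,y0,x1,y1=248,200,285,255/x0,y0,x1,y1=248,200,285,255/; s/^    ym=.*/    ym=((Rr>120)\&(G>0.7*Rr)\&(B<0.45*G)); ym[:,:12]=False; rm=((Rr>90)\&(G<0.4*Rr)\&(B<0.4*Rr))/' h.py
python3 - <<'E'
from h import *
for n in('scene0','scene3','scene4'):
    f=ld(n);o=soft(f);t=tips(f)
    for k,(rad,a) in o.items(): print(n,k,len(rad),t[k].min(0),t[k].max(0),rad.min().round(4),'ang',a.mean().round(4),'near tip',a[(rad>.255)&(rad<.29)].mean().round(4))
# perpendicular pixel-space line fits
for n in('scene3','scene4'):
    t=tips(ld(n))
    for k,p in t.items():
        p=p.astype(np.float32)
        if k=='r': p=p[p[:,0]>=262]
        print(n,k,cv2.fitLine(p,cv2.DIST_L2,0,.01,.01).ravel().round(2))
# image direction of radial at mark and its px scale
f=ld('scene4')
for a in (.26,.105):
    c=lambda rr,a: O+Rs@np.array([.107,-.15+rr*np.cos(a),.085+rr*np.sin(a)])
    print(proj(f,c(.27,a)),proj(f,c(.29,a))-proj(f,c(.27,a)),proj(f,c(.27,a-.01))-proj(f,c(.27,a)))
E
```

```text
scene0 y 63 [263 203] [275 219] 0.2677 ang 0.2694 near tip 0.2694
scene0 r 85 [253 231] [266 245] 0.2237 ang 0.1145 near tip 0.1035
scene3 y 66 [264 208] [276 223] 0.2673 ang 0.2145 near tip 0.215
scene3 r 84 [253 231] [266 245] 0.2237 ang 0.1142 near tip 0.1035
scene4 y 59 [265 215] [277 229] 0.2664 ang 0.1392 near tip 0.14
scene4 r 85 [253 231] [266 245] 0.2237 ang 0.1145 near tip 0.1035
scene3 y [  0.63  -0.77 270.44 215.33]
scene3 r [  0.67  -0.75 263.82 233.94]
scene4 y [  0.66  -0.75 271.53 222.34]
scene4 r [  0.67  -0.75 263.82 233.94]
[263.68083058 218.35082746] [ 5.40416206 -6.57639139] [0.24218259 0.79098635]
[266.49877211 231.13265207] [ 5.37165978 -5.56313275] [0.11512469 0.85983334]
```

>>> send_rows:
  plan:
    - {"gripper":1,"translation":[-0.03,0.2,0.03],"dr":[0,0,0]}
    - {"gripper":1,"translation":[-0.05,0.27,0.05],"dr":[-0.003,0,0]}
    - {"gripper":1,"translation":[-0.05,0.34,0.07],"dr":[-0.006,0,0]}
    - {"gripper":1,"translation":[-0.05,0.41,0.09],"dr":[-0.009,0,0]}
    - {"gripper":1,"translation":[-0.05,0.48,0.11],"dr":[-0.012,0,0]}
    - {"gripper":1,"translation":[-0.05,0.55,0.13],"dr":[-0.015,0,0]}
    - {"gripper":1,"translation":[-0.05,0.61,0.15],"dr":[-0.018,0,0]}
    - {"gripper":1,"translation":[-0.05,0.66,0.16],"dr":[-0.02,0,0]}
    - {"gripper":1,"translation":[-0.05,0.7,0.17],"dr":[-0.021,0,0]}
    - {"gripper":1,"translation":[-0.05,0.7,0.17],"dr":[-0.021,0,0]}

```text
t: 6.4
tool_pos: [0.4667, -0.0877, 0.1773]
orientation: [-1.731, -0.0, 0.098]
wrist_force: [-3.7, 5.1, 11.1]
opening: 0.0002
```

```bash
python3 look.py scene5 .155 .16 .165
python3 - <<'E'
from h import *
for n in('scene5',):
    t=tips(ld(n)); L={}
    for k,p in t.items():
        p=p.astype(np.float32)
        if k=='r': p=p[p[:,0]>=262]
        L[k]=cv2.fitLine(p,cv2.DIST_L2,0,.01,.01).ravel()
    print(L,[ (v[3]+(267-v[2])*v[1]/v[0]) for v in L.values()])
E
```

```text
6.4 [ 0.46674535 -0.0876857   0.17732221] [-1.73089323e+00 -4.78378154e-04  9.80510889e-02] [-3.74051014  5.14837596 11.11299081] tcp theta 0.15194802297722285
y 52 [266 217] [277 230] 0.2689 ang 0.1185 near tip 0.1185
r 84 [253 232] [266 245] 0.2237 ang 0.1146 near tip 0.1029
[(0.155, (array([ 0.02,  0.08, -0.01]), array([ 0.005, -0.   ,  0.001]))), (0.16, (array([0.02, 0.21, 0.04]), array([ 0.   , -0.   ,  0.001]))), (0.165, (array([0.02, 0.33, 0.08]), array([-0.005, -0.   ,  0.001])))]
{'y': array([  0.6545451 ,  -0.75602293, 272.01923   , 224.        ],
      dtype=float32), 'r': array([  0.6886192 ,  -0.72512317, 263.6875    , 234.125     ],
      dtype=float32)} [np.float32(229.79738), np.float32(230.6369)]
```

View pics/scene5z.png

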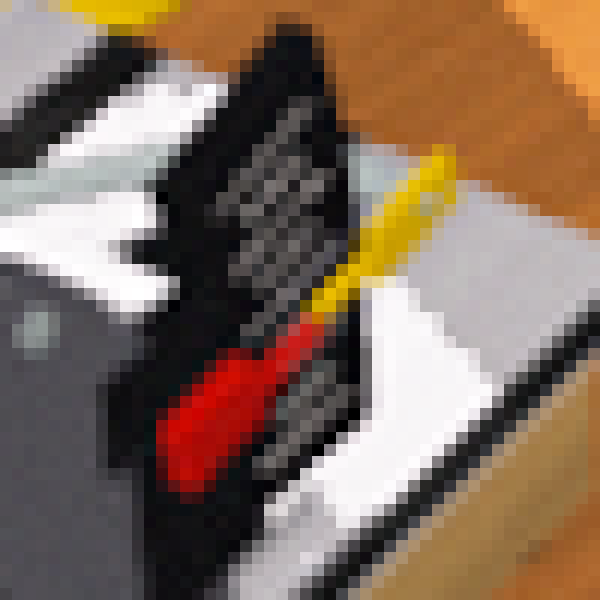

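```bash
cat > softang.py <<'E'
from h import *
import sys
def sa(n,XS=.107):
    f=ld(n) ; im=f['image'].astype(float); ys,xs=np.mgrid[205:250,255:280]
    P=np.array([[*plane(f,(x,y),XS)] for x,y in zip(xs.ravel(),ys.ravel())]); Y=P[:,1]+.15;Z=P[:,2]-.085
    a=np.arctan2(Z,Y);rad=np.hypot(Y,Z); c=im[ys.ravel(),xs.ravel()]
    wr=np.clip(c[:,0]-c[:,1]*1.0-25,0,None)*(c[:,1]<70); wy=np.clip(np.minimum(c[:,0],c[:,1])-c[:,2]-25,0,None)
    out=[]
    for lo in (.254,.258,.262):
        m=(rad>lo)&(rad<.266)&(abs(a-.105)<.035); out.append((wr[m]*a[m]).sum()/wr[m].sum())
    m0=tips(f)['y'];a0=np.array([ang(plane(f,q,XS))[0] for q in m0]).mean()
    for lo,hi in ((.272,.28),(.272,.285),(.275,.29)):
        m=(rad>lo)&(rad<hi)&(abs(a-a0)<.035); out.append((wy[m]*a[m]).sum()/wy[m].sum())
    return np.array(out).round(4)
for n in sys.argv[1:]: print(n,'red',sa(n)[:3],'yel',sa(n)[3:])
E
python3 softang.py scene0 scene2 scene3 scene4 scene5; python3 -c "
from h import *
print(r.state()['t'])"
```

```text
scene0 red [0.1071 0.1062 0.1044] yel [0.267  0.2672 0.2696]
scene2 red [0.107  0.106  0.1037] yel [0.2669 0.2672 0.2694]
scene3 red [0.1071 0.1061 0.1043] yel [0.2136 0.2152 0.216 ]
scene4 red [0.1075 0.1068 0.1061] yel [0.1351 0.1364 0.1395]
scene5 red [0.107  0.1059 0.1039] yel [0.1169 0.1193 0.1181]
6.45
```

The soft-weighted angles put the mark at about 0.161 rad and the pointer at 0.151, so 0.010 rad remains. I'll make a small final press.

>>> send_rows:
  plan:
    - {"gripper":1,"translation":[-0.03,0.18,0.05],"dr":[0,0,0]}
    - {"gripper":1,"translation":[-0.04,0.22,0.06],"dr":[-0.002,0,0]}
    - {"gripper":1,"translation":[-0.05,0.26,0.08],"dr":[-0.004,0,0]}
    - {"gripper":1,"translation":[-0.05,0.3,0.09],"dr":[-0.005,0,0]}
    - {"gripper":1,"translation":[-0.05,0.34,0.1],"dr":[-0.006,0,0]}
    - {"gripper":1,"translation":[-0.05,0.38,0.11],"dr":[-0.007,0,0]}
    - {"gripper":1,"translation":[-0.05,0.41,0.12],"dr":[-0.008,0,0]}
    - {"gripper":1,"translation":[-0.05,0.41,0.12],"dr":[-0.008,0,0]}
    - {"gripper":1,"translation":[-0.05,0.41,0.12],"dr":[-0.008,0,0]}
    - {"gripper":1,"translation":[-0.05,0.41,0.12],"dr":[-0.008,0,0]}

```text
t: 7.45
tool_pos: [0.4667, -0.0873, 0.1751]
orientation: [-1.74, -0.001, 0.098]
wrist_force: [-5.3, 3.3, 11.2]
opening: 0.0007
```

```bash
python3 look.py scene6 .16 .165; python3 softang.py scene6
python3 - <<'E'
from h import *
for n in('scene6',):
    t=tips(ld(n)); L={}
    for k,p in t.items():
        p=p.astype(np.float32)
        if k=='r': p=p[p[:,0]>=262]
        L[k]=cv2.fitLine(p,cv2.DIST_L2,0,.01,.01).ravel()
    print([ (v[3]+(267-v[2])*v[1]/v[0]) for v in L.values()])
E
```

```text
7.45 [ 0.466715   -0.08727078  0.17514184] [-1.73971551e+00 -1.23524445e-03  9.79708379e-02] [-5.27547091  3.34259442 11.1754973 ] tcp theta 0.16012896694173553
y 50 [266 218] [277 231] 0.2689 ang 0.1102 near tip 0.1098
r 84 [253 232] [266 245] 0.2237 ang 0.1146 near tip 0.1029
[(0.16, (array([ 0.02, -0.01, -0.04]), array([ 0.009, -0.   ,  0.001]))), (0.165, (array([0.02, 0.12, 0.01]), array([ 0.004, -0.   ,  0.001])))]
scene6 red [0.1071 0.106  0.1041] yel [0.1105 0.1121 0.1096]
[np.float32(230.61342), np.float32(230.6369)]
```

View pics/scene6z.png

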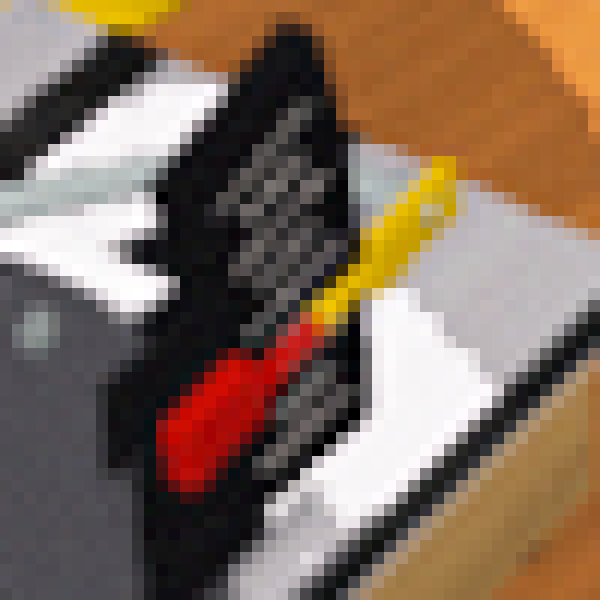

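Pointer and mark now lie point to point and collinear: the line offset is about 0 px, and the soft measure has 0.004 rad left. I'll hold here with a nudge of about 0.002 rad.

>>> send_rows:
  plan:
    - {"gripper":1,"translation":[-0.05,0.22,0.08],"dr":[0,0,0]}
    - {"gripper":1,"translation":[-0.05,0.24,0.08],"dr":[0,0,0]}
    - {"gripper":1,"translation":[-0.05,0.25,0.08],"dr":[0,0,0]}
    - {"gripper":1,"translation":[-0.05,0.25,0.08],"dr":[0,0,0]}
    - {"gripper":1,"translation":[-0.05,0.25,0.08],"dr":[0,0,0]}
    - {"gripper":1,"translation":[-0.05,0.25,0.08],"dr":[0,0,0]}
    - {"gripper":1,"translation":[-0.05,0.25,0.08],"dr":[0,0,0]}
    - {"gripper":1,"translation":[-0.05,0.25,0.08],"dr":[0,0,0]}
    - {"gripper":1,"translation":[-0.05,0.25,0.08],"dr":[0,0,0]}
    - {"gripper":1,"translation":[-0.05,0.25,0.08],"dr":[0,0,0]}

```text
t: 8.5
tool_pos: [0.4667, -0.0872, 0.1746]
orientation: [-1.741, -0.002, 0.098]
wrist_force: [-4.1, 2.3, 11.9]
opening: 0.0004
```

```bash
python3 look.py scene7 .16; python3 softang.py scene7
```

```text
8.5 [ 0.46668166 -0.08716996  0.17462377] [-1.74090951 -0.00185179  0.09798092] [-4.07664698  2.32780906 11.9066044 ] tcp theta 0.1620665953175492
y 51 [266 218] [277 231] 0.2689 ang 0.1078 near tip 0.1077
r 83 [253 232] [266 245] 0.2237 ang 0.1142 near tip 0.1029
[(0.16, (array([ 0.02, -0.05, -0.06]), array([ 0.01 , -0.   ,  0.002])))]
scene7 red [0.1071 0.1061 0.1042] yel [0.1085 0.1102 0.1075]
```

It holds at 0.162 rad. I'll keep it there for two more seconds.

>>> send_rows:
  plan:
    - {"gripper":1,"translation":[-0.04,0.2,0.07],"dr":[0,0,0]}
    - {"gripper":1,"translation":[-0.04,0.2,0.07],"dr":[0,0,0]}
    - {"gripper":1,"translation":[-0.04,0.2,0.07],"dr":[0,0,0]}
    - {"gripper":1,"translation":[-0.04,0.2,0.07],"dr":[0,0,0]}
    - {"gripper":1,"translation":[-0.04,0.2,0.07],"dr":[0,0,0]}
    - {"gripper":1,"translation":[-0.04,0.2,0.07],"dr":[0,0,0]}
    - {"gripper":1,"translation":[-0.04,0.2,0.07],"dr":[0,0,0]}
    - {"gripper":1,"translation":[-0.04,0.2,0.07],"dr":[0,0,0]}
    - {"gripper":1,"translation":[-0.04,0.2,0.07],"dr":[0,0,0]}
    - {"gripper":1,"translation":[-0.04,0.2,0.07],"dr":[0,0,0]}

```text
t: 9.55
tool_pos: [0.4667, -0.0872, 0.1747]
orientation: [-1.742, -0.002, 0.098]
wrist_force: [-5.9, 1.9, 10.7]
opening: 0.0003
```

```bash
python3 look.py scene8 .16; python3 softang.py scene8
```

```text
9.55 [ 0.46670317 -0.08716916  0.17465909] [-1.74232028 -0.00227158  0.09795063] [-5.92812664  1.93568907 10.7258872 ] tcp theta 0.16192987981502177
y 51 [266 218] [277 231] 0.2689 ang 0.1078 near tip 0.1077
r 83 [253 232] [266 245] 0.2237 ang 0.1142 near tip 0.1029
[(0.16, (array([ 0.02, -0.05, -0.06]), array([ 0.011, -0.   ,  0.002])))]
scene8 red [0.107  0.1059 0.1041] yel [0.1085 0.1101 0.1075]
```

View pics/scene8z.png

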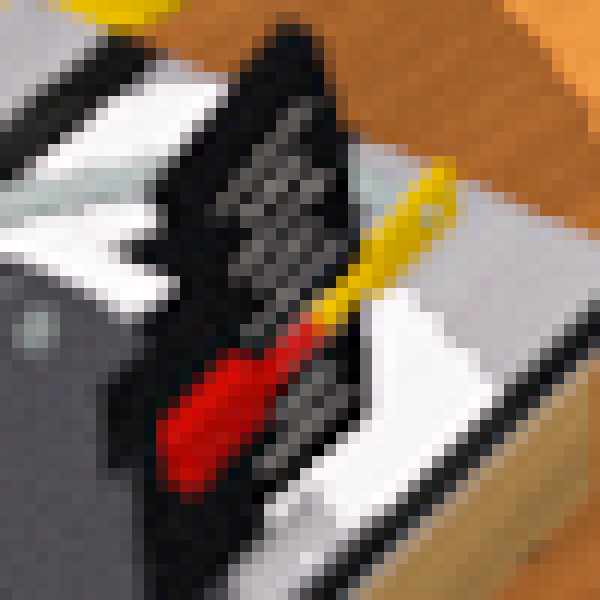

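The picture shows the pointer tip touching the mark tip at about (266.5,231.5). Next I hold a little longer, then release slowly back along the arc.

Run:
```python
from h import *
for th in (.16,.12,.08,.04,0): print(th,*togo(handle(th),th))
print(*togo(handle(0,.03),0),*togo(handle(0,.12),0))
```

```text
0.16 [ 0.02 -0.05 -0.06] [ 0.011 -0.     0.002]
0.12 [ 0.02 -1.06 -0.45] [ 0.051 -0.     0.002]
0.08 [ 0.02 -2.05 -0.87] [ 0.091 -0.     0.002]
0.04 [ 0.03 -3.03 -1.34] [ 0.131 -0.     0.002]
0 [ 0.03 -3.98 -1.85] [ 0.171 -0.     0.002]
[ 0.04 -6.94 -2.36] [ 0.171 -0.     0.002] [  0.06 -15.8   -3.9 ] [ 0.171 -0.     0.002]
```

>>> send_rows:
  plan:
    - {"gripper":1,"translation":[-0.04,0.2,0.07],"dr":[0,0,0]}
    - {"gripper":1,"translation":[-0.04,0.2,0.07],"dr":[0,0,0]}
    - {"gripper":1,"translation":[-0.04,0.2,0.07],"dr":[0,0,0]}
    - {"gripper":1,"translation":[-0.04,0.2,0.07],"dr":[0,0,0]}
    - {"gripper":1,"translation":[-0.02,-0.2,-0.1],"dr":[0.012,0,0]}
    - {"gripper":1,"translation":[0,-0.7,-0.3],"dr":[0.035,0,0]}
    - {"gripper":1,"translation":[0,-1.2,-0.5],"dr":[0.055,0,0]}
    - {"gripper":1,"translation":[0,-1.7,-0.72],"dr":[0.075,0,0]}
    - {"gripper":1,"translation":[0,-2.2,-0.93],"dr":[0.097,0,0]}
    - {"gripper":1,"translation":[0,-2.6,-1.13],"dr":[0.113,0,0]}

```text
t: 10.6
tool_pos: [0.4674, -0.0939, 0.2037]
orientation: [-1.629, -0.002, 0.098]
wrist_force: [-3.5, 1.6, 6.5]
opening: 0.0004
```

Run:
```python
from h import *
s=r.state();print(s['t'],s['wrist_force'],tcp_theta(s))
for th in (.04,.02,0): print(th,*togo(handle(th),th))
print(*togo(handle(0,.03),0),*togo(handle(0,.1),0))
```

```text
10.6 [-3.54317756  1.60897031  6.50948399] 0.05161061808927564
0.04 [ 0.02 -0.29 -0.14] [ 0.018 -0.     0.002]
0.02 [ 0.02 -0.8  -0.34] [ 0.038 -0.     0.002]
0 [ 0.02 -1.3  -0.54] [ 0.058 -0.     0.002]
[ 0.02 -4.3  -0.71] [ 0.058 -0.     0.002] [  0.04 -11.28  -1.12] [ 0.058 -0.     0.002]
```

>>> send_rows:
  plan:
    - {"gripper":1,"translation":[0,-0.3,-0.12],"dr":[0.015,0,0]}
    - {"gripper":1,"translation":[0,-0.65,-0.26],"dr":[0.03,0,0]}
    - {"gripper":1,"translation":[0,-1.0,-0.4],"dr":[0.045,0,0]}
    - {"gripper":1,"translation":[0,-1.4,-0.55],"dr":[0.058,0,0]}
    - {"gripper":1,"translation":[0,-1.9,-0.58],"dr":[0.058,0,0]}
    - {"gripper":1,"translation":[0,-2.6,-0.62],"dr":[0.058,0,0]}
    - {"gripper":1,"translation":[0,-3.6,-0.67],"dr":[0.058,0,0]}
    - {"gripper":1,"translation":[0,-5.0,-0.75],"dr":[0.058,0,0]}
    - {"gripper":1,"translation":[0,-6.5,-0.84],"dr":[0.058,0,0]}
    - {"gripper":1,"translation":[0,-8,-0.93],"dr":[0.058,0,0]}

```text
t: 11.6
tool_pos: [0.4679, -0.0986, 0.2859]
orientation: [-1.571, -0.003, 0.098]
wrist_force: [-0.7, -0.7, 0.0]
opening: 0.0001
```

```bash
python3 look.py scene9 0; python3 softang.py scene0 scene9
python3 - <<'E'
from h import *
a=cv2.imread('pics/scene9.png')[100:330,120:330]; cv2.imwrite('pics/s9w.png',cv2.resize(a,None,fx=2.6,fy=2.6,interpolation=cv2.INTER_CUBIC))
A=ld('scene0')['image'].astype(int);B=ld('scene9')['image'].astype(int)
# saw shift: phase correlation on housing and handle patches
for b in ((225,330,170,250),(185,225,195,240),(300,340,170,300)):
    p=lambda I: cv2.cvtColor(I[b[0]:b[1],b[2]:b[3]].astype(np.uint8),cv2.COLOR_RGB2GRAY).astype(np.float32)
    print(cv2.phaseCorrelate(p(A),p(B)))
E
```

```text
scene0 red [0.1071 0.1062 0.1044] yel [0.267  0.2672 0.2696]Traceback (most recent call last):
  File "look.py", line 4, in <module>
    s=r.state();print(s['t'],s['tool_pos'],s['orientation'],s['wrist_force'],'tcp theta',tcp_theta(s))
                                                                                         ~~~~~~~~~^^^
  File "h.py", line 43, in tcp_theta
    return brentq(f,-.1,.4)
    r = _zeros._brentq(f, a, b, xtol, rtol, maxiter, args, full_output, disp)
ValueError: f(a) and f(b) must have different signs
Traceback (most recent call last):
  File "softang.py", line 15, in <module>
    for n in sys.argv[1:]: print(n,'red',sa(n)[:3],'yel',sa(n)[3:])
                                         ~~^^^
  File "softang.py", line 4, in sa
    f=ld(n) ; im=f['image'].astype(float); ys,xs=np.mgrid[205:250,255:280]
  File "h.py", line 6, in ld
    d=np.load(f'pics/{c}.npz'); return {k:d[k] for k in d}
FileNotFoundError: [Errno 2] No such file or directory: 'pics/scene9.npz'
[ WARN:0@0.415] global loadsave.cpp:275 findDecoder imread_('pics/scene9.png'): can't open/read file: check file path/integrity
Traceback (most recent call last):
TypeError: 'NoneType' object is not subscriptable
```

```bash
sed -i "s/,'tcp theta',tcp_theta(s)//" look.py; python3 look.py scene9; python3 softang.py scene0 scene9
python3 - <<'E'
from h import *
a=cv2.imread('pics/scene9.png')[100:330,120:330]; cv2.imwrite('pics/s9w.png',cv2.resize(a,None,fx=2.6,fy=2.6,interpolation=cv2.INTER_CUBIC))
f=r.grab_frame('top');save('top9',f)
A=ld('scene0')['image'];B=ld('scene9')['image']
for b in ((225,330,170,250),(185,225,195,240),(300,340,170,300)):
    p=lambda I: cv2.cvtColor(I[b[0]:b[1],b[2]:b[3]],cv2.COLOR_RGB2GRAY).astype(np.float32)
    print(cv2.phaseCorrelate(p(A),p(B)))
E
```

```text
11.6 [ 0.46785704 -0.09856658  0.28589143] [-1.57143009 -0.00322229  0.09811072] [-0.6665409  -0.71186961  0.04233709]
y 68 [263 203] [275 219] 0.2677 ang 0.2676 near tip 0.2694
r 83 [253 231] [266 245] 0.2237 ang 0.1144 near tip 0.1035
[]
scene0 red [0.1071 0.1062 0.1044] yel [0.267  0.2672 0.2696]
scene9 red [0.1071 0.1061 0.1045] yel [0.2669 0.267  0.2688]
((-0.016522660405819067, -0.06895989938510638), 0.9817192488246493)
((0.7154422151755995, -0.00824475252306911), 0.9490253572993809)
((0.4787485123784734, -0.021964664910377962), 1.0057046809019865)
```

View pics/s9w.png

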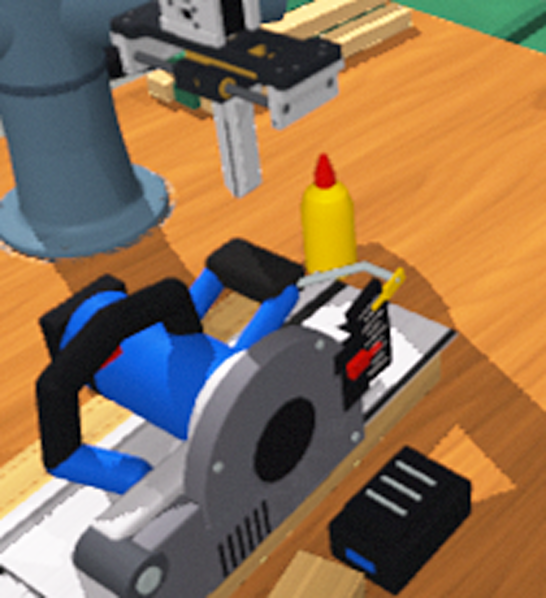

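The pointer is back at its resting place, (263..275, 203..219) as at the start. The mark's pixels are unchanged, so the saw hasn't moved, and the fingers are well clear. I'll hand in.

```bash
python3 -c "
from h import *
print(r.close_job()); print(r.state()['t'])"
```

```text
the job is handed in; nothing more can be done
None
the job is handed in; nothing more can be done
```

I pressed the front handle down with the shut fingertips, along the hinge arc, until the yellow pointer stood tip to tip with the red mark. I held it there, let the saw up slowly along the same arc, raised the fingers clear and handed in at about 11.7 s.

- **At the mark:** the plunge was about 0.162 rad, by finger position and by camera. The pointer and mark lines coincided in the scene image just before a last 0.002 rad nudge. After the nudge, the mask-weighted measure still put the pointer about 0.003 rad (1 mm) above the mark. The two measures differ by that much, which is close to the limit of the image resolution.
- **Hold:** it stayed within 0.002 rad for about 2.5 s. No look or finger reading showed the pointer past the mark.
- **Forces:** every reading stayed under about 13 N at the wrist, with a sideways part of 4–6 N through the fingertips.
- **After release:** the pointer and mark pixels matched the first picture, so the saw is fully up.
- **Saw position:** the housing shifted by less than 0.1 px. Image correlation on two other patches (front handle and base) gave 0.5–0.7 px, which I put down to the arm's changed shadows.
- **Other things:** the battery, glue bottle and offcut were not touched. I did not measure them again; in the final picture they look as before.

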